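# Press shut the blue paint bottle's flip cap

### The job

The blue paint is finished with for today, so its flip-top cap must not stay open: with the fingertips, tip the blue bottle's lid over and press it lightly down until it is fully shut, then draw the hand away. Leave the bottle standing where it is, without picking it up or toppling it. The yellow and white paints are still in use: leave them, the shut bottles and everything else on the table alone, every other cap just as it is.

Things in the scene. Friction and masses are not known exactly. Their poses are not given: they have to be found in the camera images.
- blue_bottle: the BLUE paint bottle: loose, upright, round, 68 mm across, 0.26 to 0.45 kg, paper label with a blue band; on top a white flip-top cap: a fixed collar 40 mm across, its flat deck 126 mm above the foot, and a hinged round lid. Origin: centre of the underside. z up. The lid's hinge is on the bottle's own +x side; the shut lid reaches across the deck to the -x side
- blue_cap (a joint): angle (rad) of the blue bottle's lid, a white disc 40 mm across, 7 mm thick: 0 = shut flat on the collar (top face 133 mm above the table, centred on the bottle's axis); 1.57 = standing upright on the hinge side; stop at 1.9. Starts open, 1.1 to 1.7. It stays where it is left: about 0.2 to 0.4 N at the free end moves it; no spring, no catch
- blue_hinge (a point): the middle of the blue lid's hinge line, 20 mm from the bottle's axis and 126 mm above its foot; axes as the bottle's: the hinge line runs along y, and -x points from the hinge across the mouth, the way the lid falls shut. Pressed down from above, the collar and shut lid give springily on the soft bottle, about 5 N per mm, at most 5 mm
- blue_lip (a point): the middle of the thumb lip at the free end of the blue lid (lip 14 mm wide, standing out 4 mm), 42 mm from the hinge line; it moves with the lid
- yellow_bottle: the yellow paint bottle, same make and size as the blue one but yellow (white cap as well), loose; its flip cap stands open, about upright: it is still in use. Origin: centre of its underside; hinge on its own +x side
- yellow_lip (a point): the middle of the thumb lip at the free end of the yellow bottle's lid, 42 mm from its hinge line; it moves with that lid
- white_bottle: the white paint bottle, same make and size as the blue one but white (white cap as well), loose; its flip cap stands open, about upright: it is still in use. Origin: centre of its underside; hinge on its own +x side
- white_lip (a point): the middle of the thumb lip at the free end of the white bottle's lid, 42 mm from its hinge line; it moves with that lid
- red_bottle: the red paint bottle, same make and size as the blue one but red (white cap as well), loose; its flip cap is shut. Origin: centre of its underside; hinge on its own +x side
- red_lip (a point): the middle of the thumb lip at the free end of the red bottle's lid, 42 mm from its hinge line; it moves with that lid
- black_bottle: the black paint bottle, same make and size as the blue one but black (white cap as well), loose; its flip cap is shut. Origin: centre of its underside; hinge on its own +x side
- black_lip (a point): the middle of the thumb lip at the free end of the black bottle's lid, 42 mm from its hinge line; it moves with that lid
- brush_jar: glass jar 72 mm across and 100 mm high with seven brushes standing in it, to about 205 mm high and leaning out to some 50 mm from the axis; loose. Origin: centre of its underside
- tape_roll: roll of blue masking tape lying flat, 96 mm across, 24 mm high; loose. Origin: centre of its underside
- mixing_dish: white porcelain mixing dish with dried colours, 110 mm across, 14 mm high; loose. Origin: centre of its underside

How it is judged:
On the way:
1. the blue lid is pressed shut by the fingertips: within 0.09 rad of flat while they bear on it with at least 0.8 N (value of joint blue_cap below 0.09 rad and contact force between the fingers and blue_bottle above 0.8 N), for 0.05 s.
At the end, for the whole second after the job is handed in: the blue bottle's lid is shut (within 0.09 rad of flat), the bottle stands upright and still within 25 mm of where it was, and the other four bottles, their lids, the brush jar, the tape roll and the mixing dish are within 15 mm of where they were (value of joint blue_cap below 0.09 rad and angle between blue_bottle's own z axis and vertical below 0.06 rad and distance of blue_bottle from where it was at the start of the episode below 0.025 m and linear speed of blue_bottle below 0.02 m/s and not (distance of yellow_lip from where it was at the start of the episode above 0.015 m) and not (distance of white_lip from where it was at the start of the episode above 0.015 m) and not (distance of red_lip from where it was at the start of the episode above 0.015 m) and not (distance of black_lip from where it was at the start of the episode above 0.015 m) and not (distance of yellow_bottle from where it was at the start of the episode above 0.015 m) and not (distance of white_bottle from where it was at the start of the episode above 0.015 m) and not (distance of red_bottle from where it was at the start of the episode above 0.015 m) and not (distance of black_bottle from where it was at the start of the episode above 0.015 m) and not (distance of brush_jar from where it was at the start of the episode above 0.015 m) and not (distance of tape_roll from where it was at the start of the episode above 0.015 m) and not (distance of mixing_dish from where it was at the start of the episode above 0.015 m)); the robot touches nothing.
It fails at once if the blue bottle is lifted off the table (more than 8 mm) (height (world z) of blue_bottle above 0.008 m).
It fails at once if the blue bottle is tipped (more than 0.3 rad) (angle between blue_bottle's own z axis and vertical above 0.3 rad).
It fails at once if the blue bottle is shoved more than 40 mm (distance of blue_bottle from where it was at the start of the episode above 0.04 m).
It fails at once if the blue cap is pressed hard (over 25 N) (contact force between the fingers and blue_bottle above 25 N).
It fails at once if another bottle or its lid, the brush jar, the tape roll or the mixing dish is moved more than 15 mm (distance of any of yellow_lip, white_lip, red_lip, black_lip, yellow_bottle, white_bottle, red_bottle, black_bottle, brush_jar, tape_roll, mixing_dish from where it was at the start of the episode above 0.015 m).
It also fails if it takes over 32 s, if anything falls off the work surface, if the arm or the gripper's body presses on something with over 40 N, if the wrist force passes 120 N, or if a joint passes its speed limit or range.

### The arm

A 7-joint arm with a two-finger parallel gripper is mounted at the origin on the work surface. World frame = base frame: x ahead of the robot, y to its left, z up, the work surface at z = 0. Lengths are in m, angles in rad, forces in N, time in s.
With the tool pointing down it reaches from about 0.425 to 0.875 m from the base axis. Payload 8.4 kg.
Tool frame: the origin (TCP) lies at the very end of the fingers, on their centre line; the grasp point (between the pads) lies 19 mm behind it; z points along the fingers, x is the direction in which the jaws open and shut, and the axes are right-handed (so a half turn about z gives the same grasp; the last joint's range is limited). The gripper opens to 85 mm and grips with 20 to 120 N. Pads are 22 mm wide; open, the fingers measure 114 mm over their backs; the gripper's body (76 mm by 85 mm) begins 54 mm behind the grasp point. The pads swing forward as they close: fully open they stand 13 mm farther back than shut.
Start: joints at [1.171, 0.333, 0.04, 1.465, -0.013, 1.343, -0.059], TCP at [0.193, -0.621, 0.231] pointing down, gripper open.
Joint ranges: [-2.58, 2.58], [-0.38, 2.09], [-1.3, 1.39], [0.25, 2.4], [-1.5, 4.64], [0.08, 2.09], [-2.65, 2.65]. Speed limits (rad/s): [2.22, 2.22, 2.79, 2.79, 3.14, 3.14, 3.14].

### API

Orientations are given as [roll, pitch, yaw] about the fixed x, y, z axes, in that order (R = Rz(yaw) Ry(pitch) Rx(roll)).
In Python, from plant import env, effector, sensors, capture, camera_model, look_for gives the robot as it stands. Calls block until the motion is done:
- env.move_pose(position, orientation): joint-space move of the TCP to a pose.
- env.servo_line(position, orientation=None, rate=0.15): straight line of the TCP; orientation=None keeps the orientation; rate is the mean speed in m/s.
- env.move_joints(angles): joint-space move.
- effector.set_gripper(opening): opening from 0.0 (shut) to 1.0 (fully open); the grip force is fixed at half the most; returns when the fingers have stopped.
- env.wait(seconds).
- env.inverse_kinematics(position, orientation): joint angles nearest the present ones, or None.
- sensors.get_state(): the state.
- capture(name): name is "side" or "top" or "wrist"; returns the picture (384x512x3 uint8, red, green, blue); there is no depth.
- camera_model(name): a dict with "K" (3x3 intrinsics, pixels), "origin" and "rotation" of the camera in the world. Camera axes: x right, y down, z forward; pixel columns grow to the right and rows downward; lengths in m; the calibration is good to about 2 mm. A picture is of the moment at which its call begins: read the wrist's pose just before it. camera_model takes no time and is no camera call; for the wrist camera it gives the pose at the moment of the call.
A pose or a line that the arm cannot do raises env.MotionError and nothing moves.
- env.job_done(): hands the job in, once; it reports no verdict.
Trained networks look in the newest picture that a camera, given by its name, has taken for a name from the list of things; names that differ only in an ending like _2 or _b are one class to them, and where a whole thing is asked for, a point or a joint stands for the part that bears it (a point fixed in the world has none). Each returns a list of dicts, best first, with "score" (0 to 1); they miss things now and then, are a little off and sometimes report something else, mostly with a low value. They report only what shows in the picture. A call takes as long as a camera call.
- look_for(target, camera): "position" ([x, y, z] in m, in the coordinates of the camera as it stood for that picture, good to about 4 mm: the middle of the surface that is visible of it).
The state is a dict: "t": time; "q": joint angles; "dq": joint speeds; "tau": joint torques, N m; "tcp_pos": TCP position; "ee_rot": TCP orientation; "wrist_force": force on the tool from outside, world axes, zero at the start; "ft_torque": the same for the moment, N m; "width": opening from 0.0 (shut) to 1.0 (fully open).
Only numpy, scipy, OpenCV 4.12 (cv2) and the standard library are available. Lean on these libraries where they do the work, as an engineer would, in place of code of your own. Each camera call takes 0.05 s, during which the arm holds its last target.

## Working session

There is one attempt and no reset: what is moved stays moved. The work goes in short steps, each a Python script; the robot and the scene stay as the last script left them, time stands still between calls to the robot, and variables do not carry over. Pictures are saved under pics/ and viewed, and the job is handed in when it is done.

```bash
mkdir -p pics; ls; cat > h.py <<'E'
import numpy as np, cv2
from plant import env, effector, sensors, capture, camera_model, look_for
def save(n,f):
    im=capture(n); cv2.imwrite('pics/'+f,im[:,:,::-1]); return im
def toW(n,p):
    m=camera_model(n); return np.array(m['origin'])+np.array(m['rotation'])@np.array(p)
E
python3 - <<'E'
from h import *
for n in ['side','top']:
    save(n,n+'0.png'); m=camera_model(n); print(n,m)
    for t in ['blue_bottle','blue_cap','blue_lip','blue_hinge','yellow_bottle','white_bottle','red_bottle','black_bottle','brush_jar','tape_roll','mixing_dish','yellow_lip','white_lip']:
        r=look_for(t,n)
        print(t,[(np.round(toW(n,d['position']),3).tolist(),round(d['score'],2)) for d in r[:3]])
s=sensors.get_state(); print(s['t'],s['tcp_pos'],s['ee_rot'],s['width'])
E
```

```text
pics
side {'K': array([[354.95585379,   0.        , 254.80562049],
       [  0.        , 354.95585379, 190.61392633],
       [  0.        ,   0.        ,   1.        ]]), 'origin': array([ 0.44419381, -0.73228797,  0.78852661]), 'rotation': array([-2.3230123 , -0.01722988, -0.19664852])}
blue_bottle [([0.39, -0.786, 0.734], 0.81)]
blue_cap []
blue_lip [([0.357, -0.82, 0.701], 0.69)]
blue_hinge [([0.376, -0.8, 0.721], 0.66), ([-0.011, -1.187, 0.334], 0.46)]
yellow_bottle [([0.541, -0.635, 0.886], 0.97)]
white_bottle [([0.035, -1.141, 0.379], 0.92)]
red_bottle [([0.164, -1.012, 0.509], 0.78)]
black_bottle [([0.535, -0.641, 0.88], 0.86)]
brush_jar [([0.324, -0.852, 0.669], 0.79)]
tape_roll [([0.248, -0.928, 0.592], 0.75)]
mixing_dish [([-0.147, -1.324, 0.197], 0.91), ([0.375, -0.801, 0.72], 0.17)]
yellow_lip [([0.536, -0.641, 0.88], 0.63), ([0.328, -0.848, 0.673], 0.33), ([0.538, -0.638, 0.883], 0.19)]
white_lip [([0.533, -0.643, 0.878], 0.35)]
top {'K': array([[435.870852  ,   0.        , 253.0945223 ],
       [  0.        , 435.870852  , 186.30994148],
       [  0.        ,   0.      
[... 176 characters left out ...]
], 0.83), ([-1.434, -1.967, -0.834], 0.44)]
blue_cap [([-0.719, -1.251, -0.119], 0.33)]
blue_lip [([-1.618, -2.15, -1.017], 0.48)]
blue_hinge [([-1.673, -2.206, -1.073], 0.63)]
yellow_bottle [([-0.616, -1.149, -0.016], 0.56), ([-1.048, -1.58, -0.447], 0.5)]
white_bottle [([-1.431, -1.963, -0.83], 0.91)]
red_bottle [([-0.785, -1.317, -0.184], 0.6)]
black_bottle [([-1.089, -1.622, -0.489], 0.78)]
brush_jar [([-0.107, -0.64, 0.493], 0.92)]
tape_roll [([-2.449, -2.981, -1.848], 0.63)]
mixing_dish [([-2.185, -2.718, -1.585], 0.97)]
yellow_lip [([-0.495, -1.028, 0.105], 0.6)]
white_lip []
1.4 [ 0.19255137 -0.62079852  0.23129161] [-3.14157682e+00  4.60189877e-05 -1.27007974e+00] 1.0001215886971278
```

```bash
cat > h.py <<'E'
import numpy as np, cv2
from scipy.spatial.transform import Rotation as Ro
from plant import env, effector, sensors, capture, camera_model, look_for
def save(n,f):
    im=capture(n); cv2.imwrite('pics/'+f,im[:,:,::-1]); return im
def cam(n):
    m=camera_model(n); return np.array(m['K']),np.array(m['origin']),Ro.from_euler('xyz',m['rotation']).as_matrix()
def toW(n,p):
    K,o,R=cam(n); return o+R@np.array(p)
def proj(n,P):
    K,o,R=cam(n); c=(np.atleast_2d(P)-o)@R; u=c@K.T; return u[:,:2]/u[:,2:]
def ray(n,u,v,z):
    K,o,R=cam(n); d=R@np.linalg.inv(K)@[u,v,1]; return o+d*(z-o[2])/d[2]
E
python3 - <<'E'
from h import *
for n in ['side','top']:
    for t in ['blue_bottle','blue_cap','blue_lip','blue_hinge','yellow_bottle','white_bottle','red_bottle','black_bottle','brush_jar','tape_roll','mixing_dish','yellow_lip','white_lip']:
        r=look_for(t,n)
        print(t,[(np.round(toW(n,d['position']),3).tolist(),round(d['score'],2)) for d in r[:3]])
for n in ['side','top']:
    im=cv2.imread(f'pics/{n}0.png'); cv2.imwrite(f'pics/{n}0b.png',cv2.resize(im,(800,600),interpolation=cv2.INTER_CUBIC))
E
```

```text
blue_bottle [([0.508, -0.218, 0.094], 0.81)]
blue_cap []
blue_lip [([0.527, -0.201, 0.15], 0.69)]
blue_hinge [([0.518, -0.202, 0.125], 0.66), ([0.699, -0.114, 0.148], 0.46)]
yellow_bottle [([0.493, 0.144, 0.089], 0.97)]
white_bottle [([0.674, -0.127, 0.089], 0.92)]
red_bottle [([0.65, 0.096, 0.08], 0.78)]
black_bottle [([0.473, -0.013, 0.082], 0.86)]
brush_jar [([0.614, 0.336, 0.077], 0.79)]
tape_roll [([0.541, -0.396, 0.018], 0.75)]
mixing_dish [([0.726, -0.296, 0.015], 0.91), ([0.518, -0.204, 0.125], 0.17)]
yellow_lip [([0.502, 0.168, 0.153], 0.63), ([0.612, 0.336, 0.076], 0.33), ([0.477, 0.004, 0.132], 0.19)]
white_lip [([0.503, 0.167, 0.15], 0.35)]
blue_bottle [([0.51, -0.192, 0.102], 0.83), ([0.675, -0.101, 0.11], 0.44)]
blue_cap [([0.657, 0.121, 0.133], 0.33)]
blue_lip [([0.536, -0.193, 0.154], 0.48)]
blue_hinge [([0.516, -0.198, 0.126], 0.63)]
yellow_bottle [([0.492, 0.161, 0.1], 0.56), ([0.476, 0.005, 0.126], 0.5)]
white_bottle [([0.674, -0.099, 0.108], 0.91)]
red_bottle [([0.647, 0.114, 0.103], 0.6)]
black_bottle [([0.48, 0.005, 0.1], 0.78)]
brush_jar [([0.613, 0.352, 0.07], 0.92)]
tape_roll [([0.541, -0.397, 0.024], 0.63)]
mixing_dish [([0.725, -0.294, 0.014], 0.97)]
yellow_lip [([0.504, 0.169, 0.162], 0.6)]
white_lip []
```

View pics/side0b.png

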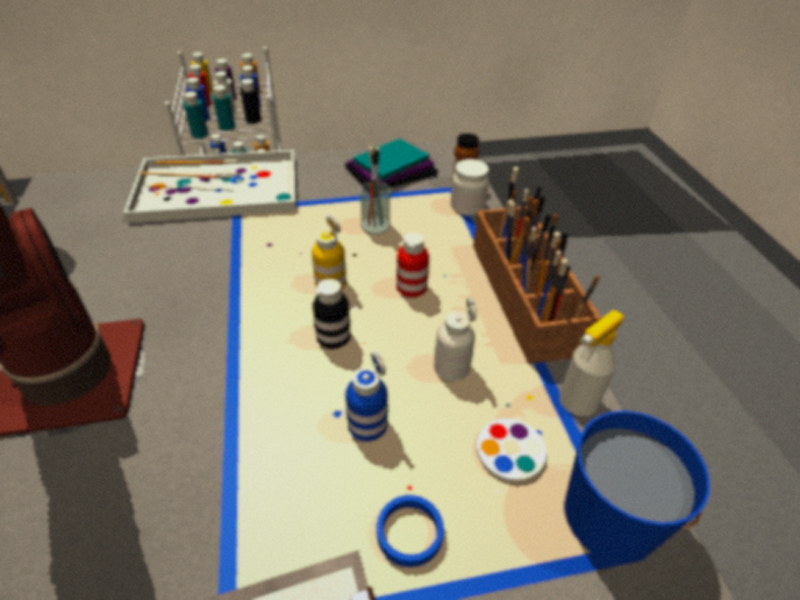

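View pics/top0b.png

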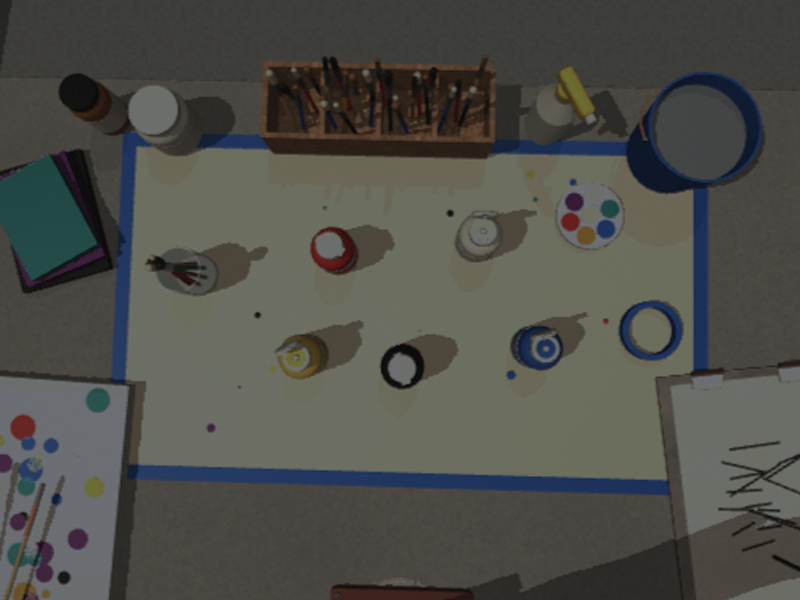

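```bash
python3 - <<'E'
from h import *
t=cv2.imread('pics/top0.png')[195:250,315:390]; s=cv2.imread('pics/side0.png')[215:290,205:265]
a=cv2.resize(t,(800,587),interpolation=cv2.INTER_CUBIC); a=cv2.convertScaleAbs(a,alpha=1.5); cv2.imwrite('pics/tz.png',a)
cv2.imwrite('pics/sz.png',cv2.resize(s,(480,600),interpolation=cv2.INTER_CUBIC))
print(ray('top',348.8,223.4,.126), proj('top',[[.505,-.2,.126]]))
E
```

```text
[ 0.50789827 -0.20152126  0.126     ] [[348.11533458 224.65372384]]
```

View pics/tz.png

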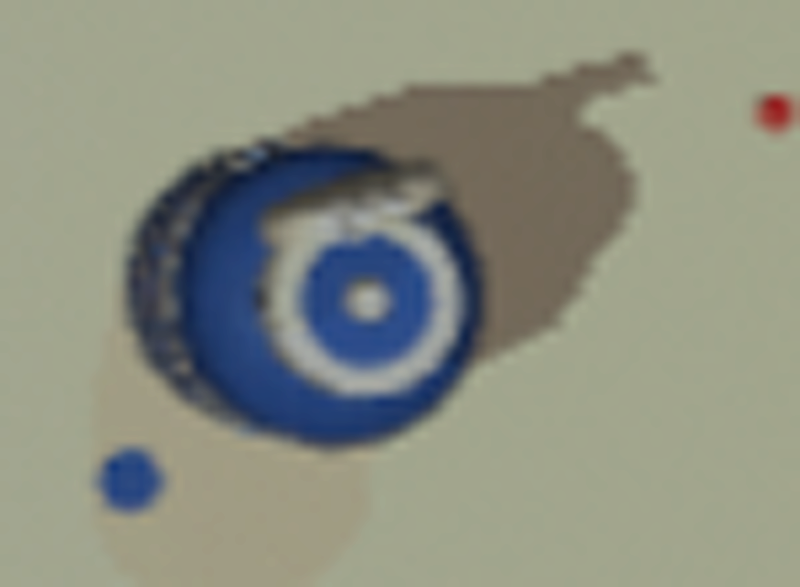

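View pics/sz.png

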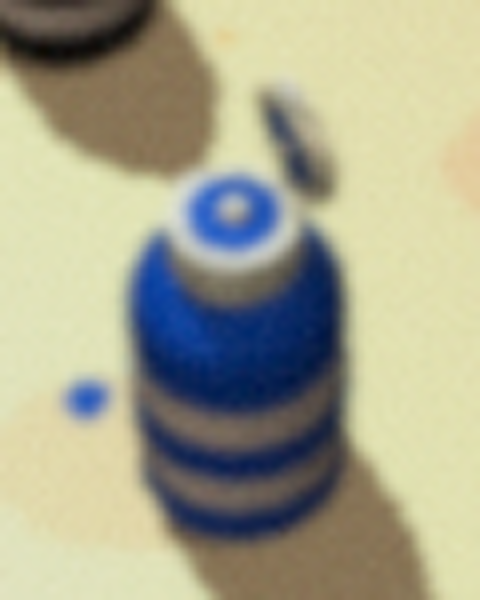

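```bash
python3 - <<'E'
from h import *
effector.set_gripper(0.0)
psi=0.15
p=np.array([.508,-.2025,0])+.065*np.array([np.cos(psi),np.sin(psi),0]); p[2]=.25
env.move_pose(p.tolist(),[np.pi,0,-np.pi/2+psi])
s=sensors.get_state(); print(s['t'],s['tcp_pos'],s['ee_rot'],s['width'],s['wrist_force'])
im=save('wrist','w1.png'); print(camera_model('wrist'))
for t in ['blue_bottle','blue_lip','blue_hinge']:
    r=look_for(t,'wrist'); print(t,[(np.round(toW('wrist',d['position']),3).tolist(),round(d['score'],2)) for d in r[:3]])
im=save('side','s1.png'); cv2.imwrite('pics/s1z.png',cv2.resize(im[150:300,150:350,::-1],(800,600),interpolation=cv2.INTER_CUBIC))
print(sensors.get_state()['t'])
E
```

```text
5.525 [ 0.57185863 -0.19419883  0.24990173] [ 3.14125527e+00 -3.67948148e-04 -1.42265418e+00] -0.001407643069597838 [ 0.53448829 -1.02381433  0.38822115]
{'K': array([[321.62976151,   0.        , 256.31640831],
       [  0.        , 321.62976151, 193.69145263],
       [  0.        ,   0.        ,   1.        ]]), 'origin': array([ 0.64223354, -0.18373397,  0.39204788]), 'rotation': array([ 2.85663269e+00, -8.49048373e-04, -1.42212083e+00])}
blue_bottle [([0.65, 0.088, 0.014], 0.72), ([0.532, -0.198, 0.092], 0.71)]
blue_lip [([0.533, -0.191, 0.143], 0.71)]
blue_hinge [([0.532, -0.193, 0.136], 0.89)]
5.775
```

View pics/w1.png

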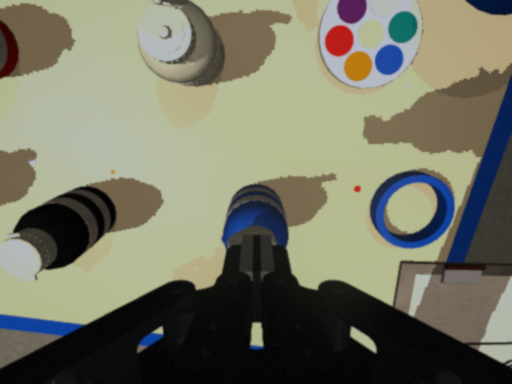

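View pics/s1z.png

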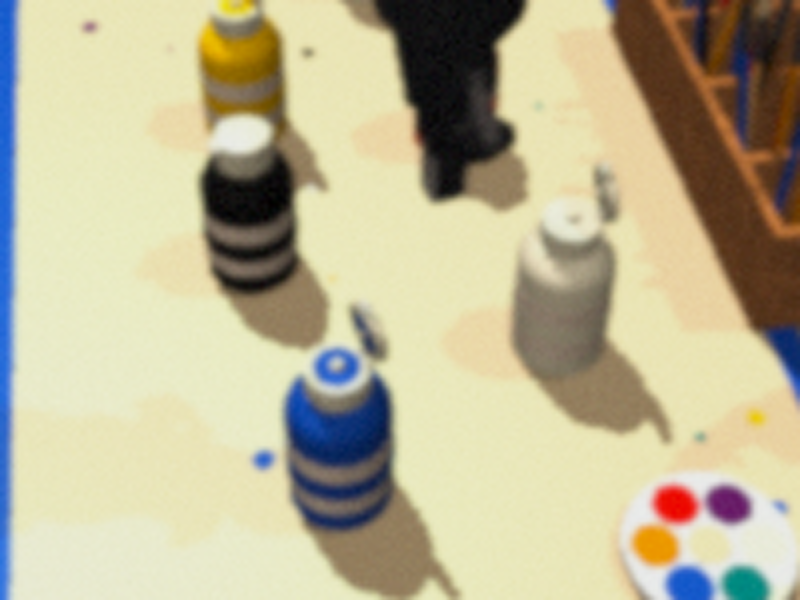

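```bash
python3 - <<'E'
from h import *
z=lambda a,b:(315+a/10.67-.5+.05,195+b/10.67-.45)
L=ray('top',*z(265,222),.147);R=ray('top',*z(447,180),.147);C=ray('top',*z(366,300),.126);Cs=ray('side',205+232/8-.5,215+208/8-.5,.126)
print(L,R,C,Cs); d=L-R; print('psi',np.arctan2(-d[0],d[1]))
T=cv2.imread('pics/tz.png');S=cv2.imread('pics/sz.png')
C=(C+Cs)/2; print(C)
k=0
out=[]
for psi in (.1,.25):
  for th in (1.2,1.5):
    t=T.copy();s=S.copy()
    u=np.array([np.cos(psi),np.sin(psi),0]);v=np.array([-u[1],u[0],0]);zz=np.array([0,0,1.])
    e=-np.cos(th)*u+np.sin(th)*zz;n=np.sin(th)*u+np.cos(th)*zz
    H=C+.02*u
    a=np.linspace(0,2*np.pi,60)[:,None]
    for h,col in((0,(0,255,0)),(.007,(0,0,255))):
        P=H+(.02+.02*np.cos(a))*e+.02*np.sin(a)*v+h*n
        for I,nn,sc,o in((t,'top',10.67,(315,195)),(s,'side',8,(205,215))):
            q=((proj(nn,P)-o+.5)*sc).astype(int); cv2.polylines(I,[q],True,col,1)
    P=C+.02*np.cos(a)*u+.02*np.sin(a)*v
    for I,nn,sc,o in((t,'top',10.67,(315,195)),(s,'side',8,(205,215))):
        q=((proj(nn,P)-o+.5)*sc).astype(int); cv2.polylines(I,[q],True,(255,0,255),1)
    row=np.hstack([t[100:420,200:520],s[40:360,120:400]]); cv2.putText(row,f'{psi} {th}',(5,15),0,.5,(255,255,255))
    out.append(row)
o=np.vstack([np.hstack(out[:2]),np.hstack(out[2:])]); print(o.shape); cv2.imwrite('pics/ov.png',cv2.resize(o,(800,427)))
E
```

```text
[ 0.5257888  -0.17611211  0.147     ] [ 0.53557607 -0.21406745  0.147     ] [ 0.50957418 -0.20161742  0.126     ] [ 0.51014684 -0.20094324  0.126     ]
psi 0.252364972642129
[ 0.50986051 -0.20128033  0.126     ]
(640, 1200, 3)
```

View pics/ov.png

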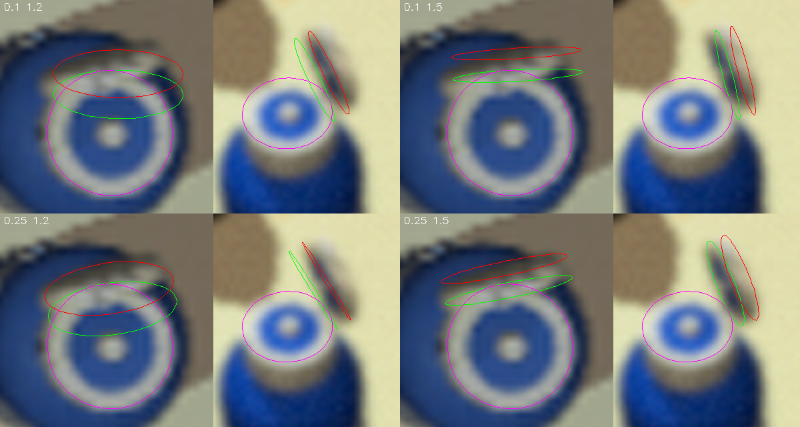

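```bash
cat > go.py <<'E'
from h import *
psi=.24; C=np.array([.5098,-.2013,0]); u=np.array([np.cos(psi),np.sin(psi),0])
ori=[np.pi,0,-np.pi/2+psi]
def P(x,z): return (C+x*u+[0,0,z]).tolist()
def tip(th,s=.030):
    return .020-s*np.cos(th)+.007*np.sin(th)+.011, .126+s*np.sin(th)+.007*np.cos(th)
def st():
    s=sensors.get_state(); print(round(s['t'],2),np.round(s['tcp_pos'],4),np.round(s['wrist_force']-F0,2)); return s
E
python3 - <<'E'
from go import *
import go
env.move_pose(P(.068,.25),ori); env.wait(.2)
go.F0=sensors.get_state()['wrist_force']; print(go.F0.tolist())
env.servo_line(P(.068,.157),ori,rate=.1); st()
env.servo_line(P(*tip(1.6)),ori,rate=.06); st()
for th in np.arange(1.4,.15,-.2):
    env.servo_line(P(*tip(th)),ori,rate=.05); s=st()
    if np.abs(s['wrist_force']-go.F0).max()>5: print('stop',th); break
im=save('side','s2.png'); cv2.imwrite('pics/s2z.png',cv2.resize(im[200:300,180:313,::-1],(800,600),interpolation=cv2.INTER_CUBIC))
E
```

```text
[1.3641723566737791, 0.24443777766880853, 0.14204128271689578]
7.31 [ 0.5763 -0.1852  0.1578] [-0.49 -0.61 -0.24]
7.94 [ 0.5476 -0.1922  0.156 ] [-1.08  1.13  0.16]
8.22 [ 0.5415 -0.1936  0.1568] [-1.05 -0.64 -0.36]
8.49 [ 0.5354 -0.1951  0.1565] [-1.6  -0.48  0.6 ]
8.77 [ 0.5295 -0.1966  0.1549] [-2.   -0.67  0.03]
9.04 [ 0.5241 -0.1979  0.1522] [-2.47 -1.31 -0.63]
9.32 [ 0.5193 -0.199   0.1484] [-1.1   0.22  0.39]
9.59 [ 0.5153 -0.1999  0.1438] [-1.65  0.16 -0.28]
9.87 [ 0.5123 -0.2006  0.1384] [-0.76 -0.46 -1.16]
```

View pics/s2z.png

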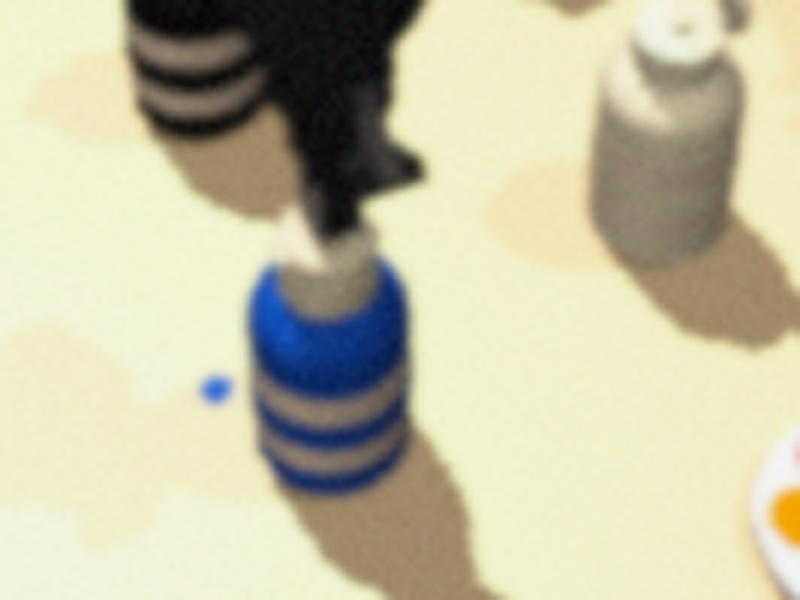

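```bash
python3 - <<'E'
from go import *
import go
go.F0=np.array([1.36,.24,.14])
def fz(n=8):
    f=[]
    for _ in range(n): f.append(sensors.get_state()['wrist_force']-go.F0); env.wait(.02)
    return np.mean(f,0)
env.servo_line(P(.0,.1355),ori,rate=.03)
z=.1350
while z>.1295:
    env.servo_line(P(-.001,z),ori,rate=.02); f=fz(); s=sensors.get_state(); print(round(z,4),round(s['t'],2),np.round(s['tcp_pos'],4),np.round(f,2))
    if f[2]>4: break
    z-=.0005
env.wait(.3); print(fz())
env.servo_line(P(-.001,.15),ori,rate=.06)
im=save('side','s3.png'); cv2.imwrite('pics/s3z.png',cv2.resize(im[200:300,180:313,::-1],(800,600),interpolation=cv2.INTER_CUBIC))
print(sensors.get_state()['t'])
E
```

```text
0.135 10.6 [ 0.5089 -0.2015  0.135 ] [-1.61 -0.52  0.04]
0.1345 10.98 [ 0.5088 -0.2015  0.1345] [-1.54 -0.03  0.06]
0.134 11.37 [ 0.5088 -0.2015  0.134 ] [-1.28 -0.63  0.02]
0.1335 11.75 [ 0.5088 -0.2015  0.1335] [-1.23 -0.1  -0.65]
0.133 12.13 [ 0.5089 -0.2016  0.133 ] [-1.41 -0.33  0.51]
0.1325 12.52 [ 0.5089 -0.2016  0.1326] [-2.   -0.16  2.12]
0.132 12.9 [ 0.5089 -0.2016  0.1322] [-2.64 -0.32  4.31]
[-2.33845945 -0.05118861  4.62450385]
13.8333
```

View pics/s3z.png

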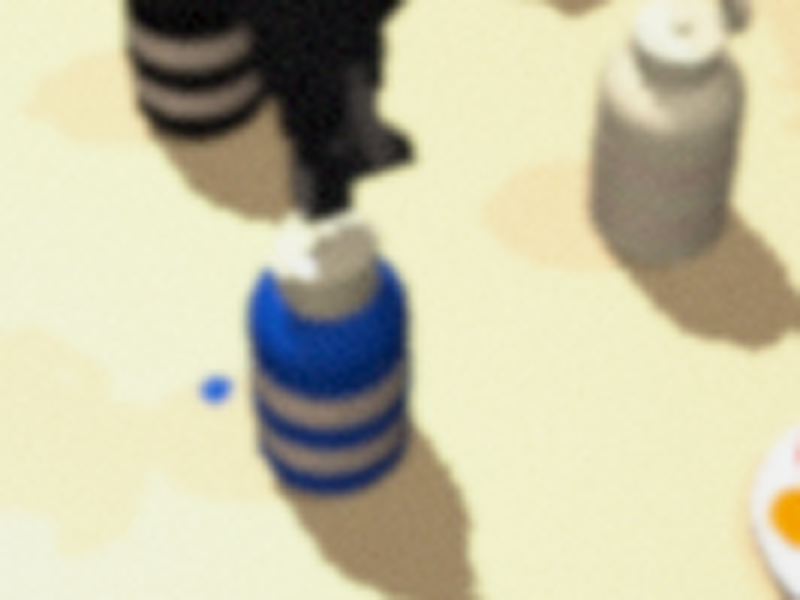

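Force built up to about 4.6 N at a lid height of 132–133 mm, so it seated. I'll withdraw and check from clear.

```bash
python3 - <<'E'
from go import *
env.servo_line(P(-.001,.27),ori,rate=.15)
env.move_pose([.40,-.42,.30],ori)
a=save('side','s4.png'); b=save('top','t4.png')
A=cv2.resize(a[215:290,205:265,::-1],(480,600),interpolation=cv2.INTER_CUBIC)
B=cv2.convertScaleAbs(cv2.resize(b[195:250,315:355,::-1],(320,440),interpolation=cv2.INTER_CUBIC),alpha=1.5); B=np.vstack([B,np.zeros((160,320,3),np.uint8)])
cv2.imwrite('pics/c4.png',np.hstack([A,B])); cv2.imwrite('pics/s4.png',a[:,:,::-1])
for n in('side','top'):
  for t in ['blue_bottle','blue_lip','yellow_lip','white_bottle','red_bottle','black_bottle']:
    r=look_for(t,n); print(n,t,[(np.round(toW(n,d['position']),3).tolist(),round(d['score'],2)) for d in r[:2]])
print(sensors.get_state()['t'])
E
```

```text
side blue_bottle [([0.506, -0.22, 0.09], 0.83)]
side blue_lip [([0.507, -0.218, 0.09], 0.74), ([0.505, -0.206, 0.13], 0.5)]
side yellow_lip []
side white_bottle [([0.671, -0.128, 0.091], 0.77)]
side red_bottle [([0.653, 0.099, 0.078], 0.94)]
side black_bottle [([0.476, -0.015, 0.082], 0.67), ([0.542, -0.396, 0.02], 0.62)]
top blue_bottle [([0.507, -0.192, 0.101], 0.7)]
top blue_lip [([0.515, -0.202, 0.131], 0.68)]
top yellow_lip [([0.675, -0.104, 0.111], 0.43)]
top white_bottle [([0.677, -0.103, 0.109], 0.84)]
top red_bottle [([0.644, 0.115, 0.103], 0.64)]
top black_bottle []
16.45
```

View pics/c4.png

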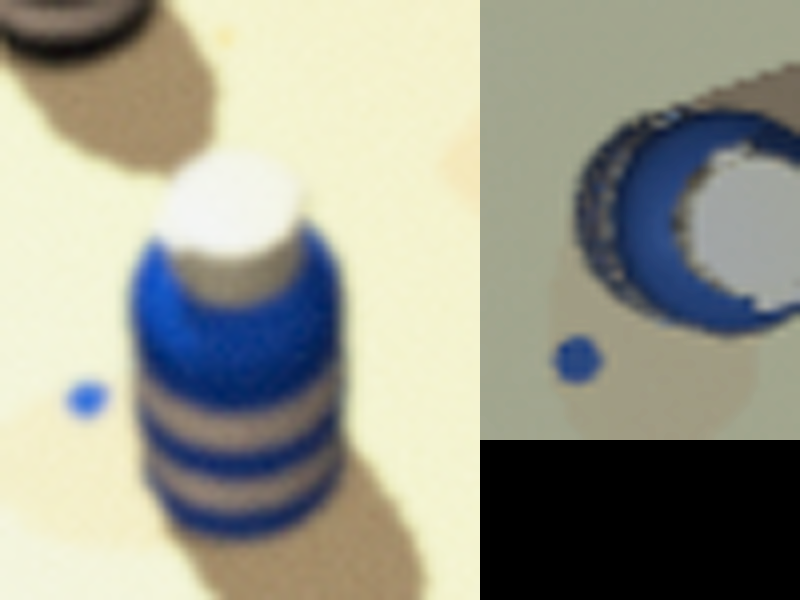

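View pics/s4.png

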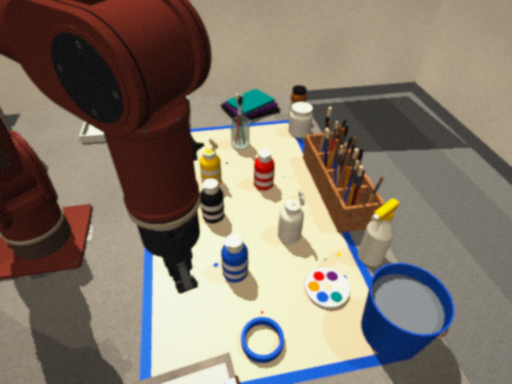

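The blue cap (235,241 in the side view) is shut flat and the bottle has not moved. The other things look unchanged and the hand is clear, so I'm handing in.

```bash
python3 - <<'E'
from h import *
env.wait(.3); env.job_done(); print(sensors.get_state()['t'])
E
```

```text
the job is handed in; nothing more can be done
the job is handed in; nothing more can be done
```

The blue lid is shut, and I handed the job in at about 17 s of the 32 s allowed. With the gripper closed, I swung the lid over from behind its hinge. I then pressed it down to about 4.6 N at a height of about 132 mm, and drew the hand away to the side.

**Lid and bottle:** The last side and top pictures show the cap flat and shut. The blue bottle is upright and within about 4 mm of where it was, which is about as fine as the detector can measure.

**Other things:** The white and red bottles were found within about 5 mm of their starting positions. The black bottle matched too, but only in the side view. The jar, tape roll and mixing dish I compared only by eye in the side picture, where they looked unchanged.

**Checks that failed or disagreed:**
- **Yellow lid:** the detector did not find it at the end. The side view missed it, with the arm partly in the way. The top view gave only a low-score false match on the white bottle. The gripper never worked near it.
- **Blue lip:** in the side view the best match fell on the bottle body. The second match, at 130 mm high, agrees with a shut lid.

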